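Unlock the plate shaker and slide the culture carrier out

ROBOT

A 7-joint arm with a two-finger parallel gripper is mounted at the origin on a cart in front of the work surface, level with it; the furniture and walls round the work are solid. World frame = base frame: x ahead of the robot, y to its left, z up, the work surface at z = 0. Lengths are in m, angles in rad, forces in N, time in s.
With the tool pointing down it reaches from about 0.425 to 0.95 m from the base axis. Payload 16.7 kg.
Tool frame: the origin (TCP) lies midway between the tips of the shut fingers; the grasp point (between the pads) lies manip.grip_depth behind it (manip.grip_depth is the distance from the TCP to the grasp point, in m); z points along the fingers, y is the line along which they close (so a half turn about z gives the same grasp; the last joint's range is limited). The gripper opens to 94 mm and grips with 3 to 60 N. Pads are 16 mm wide; open, the fingers measure 119 mm over their backs; the gripper's body (75 mm by 177 mm) begins 78 mm behind the grasp point.
Start: joints at [1.022, 0.426, 0.074, 1.606, -0.034, 1.111, -0.067], TCP at [0.262, -0.622, 0.205] pointing down, gripper open.
Joint ranges: [-2.85, 2.85], [-0.5, 2.14], [-1.23, 1.37], [0.21, 2.46], [-1.02, 4.16], [0.16, 2.05], [-2.73, 2.73]. Speed limits (rad/s): [1.89, 1.89, 2.39, 2.39, 3.01, 3.01, 3.01].

INTERFACE

Orientations are given as a rotation vector (axis times angle).
In Python, from station import manip gives the robot as it stands.
- The arm moves only by the tool move_arm, never from a script. Its argument "series" is a list of rows, each a list of 7 numbers: the finger opening in mm, from 0 to 94, then the shift along the world's x, y, z as a fraction of full scale, then the turn, a rotation vector about the world's x, y, z as a fraction of full scale. A call has 1 to 8 rows; each row is the pose to reach, as a shift and turn from the pose commanded when the call began; what a row does not reach only later rows make up. Full scale, the value 1, is 0.1 m for a shift and 0.5 rad for a turn. A row lasts 1/12 s, in which the tool goes at most 41.7 mm and 7.16 degrees, less where a joint would pass 70% of its speed; a pose out of reach is approached as far as the arm can. A call with a number of a shift or a turn outside -1 to 1 is refused whole. A call with a gripper value outside its range is refused whole. The fingers move at their own pace and stop on an object; "newtons" is the grip in N (left out, the last holds). Time passes only in rows, so rows that repeat a pose let the fingers close. It gives the time, the measured TCP pose, the force, the opening and the grip force at its end, in the units of the state.
- manip.read_state(): the state, without advancing time (a new reading comes with each control period).
- manip.snapshot(name): name is "scene" or "top" or "wrist"; returns a dict with "pixels" (420x560x3 uint8, blue, green, red), "range_z" (420x560 float32, m along the optical axis (not along the pixel's ray), 0 where there is no reading), "fx", "fy", "cx", "cy" (pixels), "D" ([k1, k2, p1, p2, k3] as OpenCV has them; the pictures are not rectified), "R" (3x3) and "t" (3): a world point X has camera coordinates R X + t. Camera axes: x right, y down, z forward; pixel columns grow to the right and rows downward; lengths in m; the calibration is good to about 2 mm. A picture is of the moment at which its call begins.
- manip.close_job(): hands the job in; it is judged then, once.
The state is a dict: "time_s": time; "qpos": joint angles; "joint_velocities": joint speeds; "effort": joint torques, N m; "ee_pos": TCP position; "orientation": TCP orientation; "wrist_force": force on the tool from outside, world axes, zero at the start; "moment": the same for the moment, N m; "grip_width": opening from 0.0 (shut) to 1.0 (fully open); "grip_force": force on a finger pad.
Only numpy, scipy, OpenCV 4.12 (cv2) and the standard library are available. Lean on these libraries where they do the work, as an engineer would, in place of code of your own. Each camera call takes 0.05 s, during which the arm holds its last target. There are 200 camera calls.

TASK

The shaking run is over: unload the plate shaker. Press the release button on the latch so that the T-handle pops out, turn the handle a quarter turn counter-clockwise to unlatch, swing the hold-down bar well up (half way to vertical or more; it stays where you leave it), then slide the culture carrier out of its guide rails along the platform, by its bow handle, until the whole carrier rests on the open loading end, clear of the rails. Keep the carrier level, leave the bar up and do not disturb the things standing around.

Things in the scene. Friction and masses are not known exactly. Their poses are not given: they have to be found in the camera images.
- shaker: Plate shaker, fixed to the bench: white housing 272 x 306 mm in plan, aluminium platform with its top 48 mm above the bench. Origin on the bench under the platform's middle; x points from the front strip (display, knob, keys) to the bar's hinge at the back, y from the open loading end to the bay with the rails, z up. The bar lies along x at y = +94 mm.
- loading_end (a point): point on the platform's top where the carrier's origin shall come: at x +12, y -66 mm of the shaker frame; axes of the shaker. The flat loading end reaches from y -144 (a 9 mm high upturned edge) to +12 mm; there the bay begins: two lipped rails, y +12 to +138, x -48 to +72 mm, let the carrier only slide along y, with 1.5 mm play each side.
- button (a joint): round steel push button, 22 mm across, on the latch head, 27 mm in front of the T-handle's middle; 0 = out, 0.005 m = fully in; sprung, 2.2 N to start, 5 N fully in. Beyond about 3.5 mm it frees the T-handle, which springs out by itself and stays out. The button rises again when let go.
- button_top (a point): middle of the button's top face, 111.5 mm above the bench (bar down); axes of the bar (those of the shaker while it is down). The black latch head round it is 66 mm along x, 88 mm along y, its top 106 mm above the bench.
- handle_out (a joint): how far the T-handle has popped out: 0 = flush in its recess (cannot be gripped or turned), 0.022 m = fully out, held out by a spring of about 5 N
- handle_turn (a joint): turn of the T-handle about its stem, counter-clockwise from above: 0 = locked, handle across the bar (along the shaker's y); 1.5 rad = end stop, handle along the bar. The cam beneath clears its keepers beyond about 1.1 rad. Friction 0.05 N m, stays where it is left. It turns only when popped out.
- handle_grip (a point): middle of the T-handle, a steel bar 66 mm long, 14 mm wide, 14 mm high; its y axis runs along the handle, z up along the stem. Popped out, its middle is 121 mm above the bench (bar down), 8 mm free between it and the latch head.
- bar (a joint): angle of the hold-down bar: 0 = down, 1.75 rad = end stop, leaning back. Stiff hinge (0.8 N m), stays where it is left; takes about 8 N at the T-handle to lift. It can be lifted by the turned T-handle, which swivels between finger pads that close along the hinge axis.
- bar_hinge (a point): middle of the bar's hinge: 165 mm behind the T-handle's stem, 99.5 mm above the bench. The hinge axis is the shaker's y; the front end rises.
- carrier: culture carrier, about 0.45 kg: aluminium sled 100 x 130 x 6 mm, on it a white 24-well block 86 x 128 x 36 mm with a cross groove that the bar's rib enters, and a bow handle towards the loading end. Origin: middle of the sled's underside; axes as the shaker's. It starts in the bay, at x +12, y +74 mm of the shaker frame, on the platform.
- carrier_pull (a point): middle of the bow handle's cross rod: 8 mm round steel, 48 mm straight along the carrier's x, 24 mm above the platform, 42 mm clear of the block's end face; at x 0, y -110 mm of the carrier
- cup_a: sample cup with yellow screw lid, 64 mm across, 62 mm high, standing off the loading end (bystander); origin under its middle
- bottle_a: culture bottle, 44 mm across, 105 mm high, standing off the bay end (bystander); origin under its middle
- dish_a: lower of two stacked culture dishes, 91 mm across, 15 mm high, left of the shaker (bystander); origin under its middle
- dish_b: upper of the two stacked culture dishes, 91 mm across, 15 mm high (bystander); origin under its middle
- marker: black marker pen, 138 mm long, lying off the loading end (bystander); origin under its middle
- slide_box: closed slide box, 157 x 90 x 32 mm, lying to the right (bystander); origin under its middle

How it is judged:
On the way, in this order (a step that is already met when the one before it is completed fails the run):
1. the button has been pressed and the T-handle has popped out, the bar still down (value of joint handle_out above 0.015 m and value of joint bar below 0.1 rad), for 0.1 s.
2. the T-handle is turned to unlatch (value of joint handle_turn above 1.1 rad), for 0.1 s.
3. the hold-down bar is swung up, the carrier still in its bay (value of joint bar above 0.7 rad and y of carrier in the frame of shaker above 0.05 m), for 0.2 s.
At the end, for the whole second after the job is handed in: Carrier flat on the loading end, out of the rails (origin at y -48 to -85 mm, x -30 to +50 mm of the shaker frame, within 4 mm of platform height, tilt under 3.4 degrees), at rest; the hold-down bar still up beyond 0.7 rad (y of carrier in the frame of shaker between -0.085 and -0.048 m and x of carrier in the frame of shaker between -0.03 and 0.05 m and z of carrier in the frame of shaker between 0.044 and 0.052 m and angle between carrier's own z axis and vertical below 0.06 rad and linear speed of carrier below 0.02 m/s and value of joint bar above 0.7 rad); the robot touches nothing.
It fails at once if the carrier is tipped by more than 17 degrees (angle between carrier's own z axis and vertical above 0.3 rad).
It fails at once if a bystander is pushed more than 30 mm (distance of any of cup_a, bottle_a, dish_a, dish_b, marker, slide_box from where it was at the start of the episode above 0.03 m).
It also fails if it takes over 67 s, if anything falls off the work surface, if the arm or the gripper's body presses on something with over 40 N, if the wrist force passes 120 N, or if a joint passes its speed limit or range.

## Working session

There is one attempt and no reset: what is moved stays moved. The work goes in short steps, Python scripts to look and compute and a tool call to move; the robot and the scene stay as the last step left them, time stands still between calls to the robot, and variables do not carry over. Pictures are saved under pics/ and viewed, at most 10 in all, crops included, and the job is handed in when it is done.

Besides the shell and the picture viewer there is one more tool, called after ">>>" as name([rows], argument=value, ...), one row to a line, values as JSON. move_arm: Moves the arm, as the interface text tells. Shift numbers are shares of 0.1 m and turn numbers shares of 0.5 rad, none past 1 either way. Its arguments: {"type":"object","properties":{"series":{"type":"array"},"newtons":{"type":"number"}},"required":["series"]}

```bash
ls; mkdir -p pics
python3 - <<'E'
from station import manip
import cv2,pickle,numpy as np
print(manip.read_state(), manip.grip_depth)
for n in("scene","top"):
    s=manip.snapshot(n); pickle.dump(s,open(f"{n}0.pkl","wb")); cv2.imwrite(f"pics/{n}0.png",s["pixels"])
    print(n,s["fx"],s["cx"],s["cy"],s["D"],-np.array(s["R"]).T@np.array(s["t"]),s["R"])
E
```

```text
pics
{'time_s': 0.0, 'qpos': array([ 1.02250638,  0.42673553,  0.0738575 ,  1.6066176 , -0.0340884 ,
        1.1107938 , -0.06707309]), 'joint_velocities': array([-1.48694080e-04, -7.96171924e-05, -8.98278775e-04, -1.03135393e-04,
        1.48064542e-03,  3.10319479e-04,  8.37484811e-04]), 'effort': array([-3.06683278e-04, -9.35830593e+01,  3.66604194e+00, -4.54191363e+01,
       -4.88785235e-02,  1.99952343e-02,  1.39998069e-04]), 'ee_pos': array([ 0.2618952 , -0.62163949,  0.2047688 ]), 'orientation': array([-3.07813047e+00, -6.22019776e-01,  5.69367825e-04]), 'wrist_force': array([ 0.27563764, -0.02906734, -0.11439718]), 'moment': array([-0.03327608,  0.02105284, -0.00259929]), 'grip_force': 0.0, 'grip_width': 1.0044957120740354} 0.0188
scene 398.66017762541577 279.48854306326746 206.35090396986632 [-0.04908058  0.          0.          0.          0.        ] [-0.23763016  0.87181578  0.64954516] [[-0.7689575  -0.63919676 -0.01148343]
 [-0.250987    0.31836175 -0.91413966]
 [ 0.587971   -0.70005236 -0.40523673]]
top 484.3513481095143 285.3539655963004 210.02447860106372 [-0.17499945  0.          0.          0.          0.        ] [ 0.33688203 -0.09840641  1.35522073] [[ 0.0104165  -0.99984903 -0.01390742]
 [-0.98229743 -0.00763017 -0.18717247]
 [ 0.1870381   0.0156109  -0.98222861]]
```

View pics/top0.png

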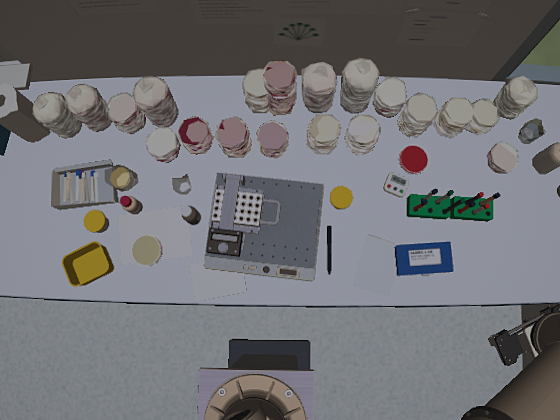

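View pics/scene0.png

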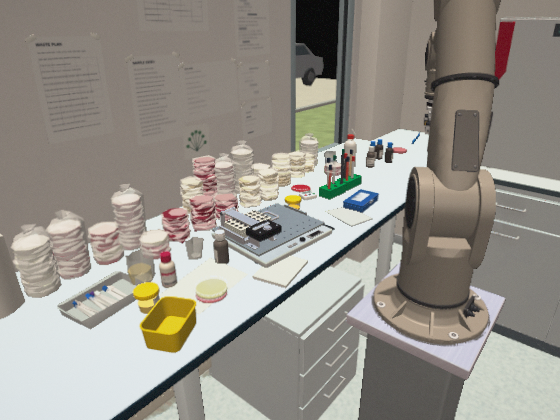

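The top view shows the shaker at about (265,225). The latch head is at (224,243), the bow handle at (270,211), the bay towards world +y and the front strip towards the robot.

```bash
cat > h.py <<'E'
import numpy as np,cv2
def ray(s,uv,z):
    """pixels (N,2) -> world points on plane z"""
    K=np.array([[s["fx"],0,s["cx"]],[0,s["fy"],s["cy"]],[0,0,1]])
    p=cv2.undistortPoints(np.array(uv,float).reshape(-1,1,2),K,np.array(s["D"],float)).reshape(-1,2)
    R=np.array(s["R"]);C=-R.T@np.array(s["t"])
    d=np.c_[p,np.ones(len(p))]@R
    return C+d*((z-C[2])/d[:,2])[:,None]
def px(s,X):
    K=np.array([[s["fx"],0,s["cx"]],[0,s["fy"],s["cy"]],[0,0,1]])
    return cv2.projectPoints(np.array(X,float).reshape(-1,3),cv2.Rodrigues(np.array(s["R"]))[0],np.array(s["t"],float),K,np.array(s["D"],float))[0].reshape(-1,2)
E
python3 - <<'E'
import pickle,cv2
s=pickle.load(open("top0.pkl","rb"))
c=s["pixels"][165:290,195:345]
cv2.imwrite("pics/c1.png",cv2.resize(c,None,fx=4.8,fy=4.8,interpolation=cv2.INTER_CUBIC))
E
```

```text
(no output)
```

View pics/c1.png

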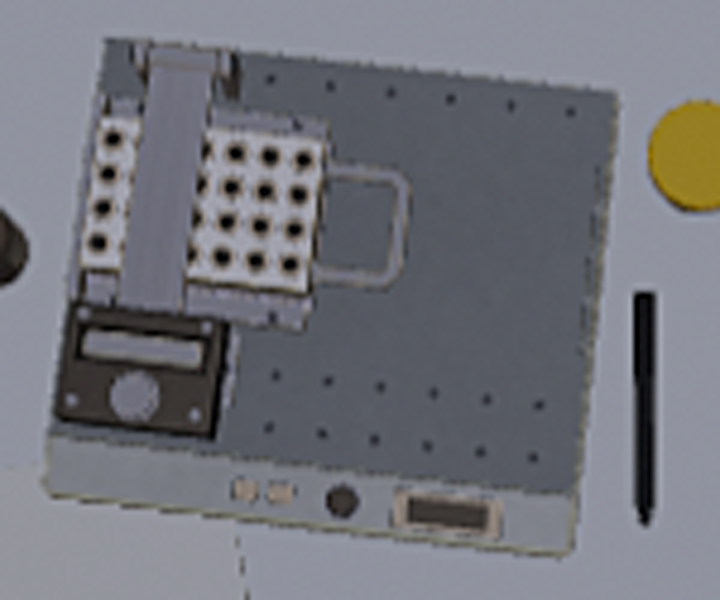

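Run:
```python
import pickle,numpy as np
from h import *
s=pickle.load(open("top0.pkl","rb"))
P=lambda u,v,z: ray(s,[[u/4.8+195,v/4.8+165]],z)[0]
pts={"button":P(135,397,.1115),"handle":P(141,349,.106),"hL":P(82,343,.106),"hR":P(202,355,.106),"rod":P(400,228,.072),
"platBL":P(48,437,.048),"platTR":P(618,92,.048),"platBR":P(575,495,.048),"platTL":P(105,38,.048),"hTL":P(75,303,.106),"hTR":P(228,322,.106),"hBL":P(55,418,.106),"hBR":P(215,438,.106),"cup":P(702,157,.062),"penT":P(645,292,.01),"penB":P(645,522,.01)}
for k,v in pts.items(): print(k,v.round(4))
a=pts["hR"]-pts["hL"]; b=pts["platBR"]-pts["platBL"]; c=pts["platTR"]-pts["platTL"]; d=pts["hTR"]-pts["hTL"];e=pts["hBR"]-pts["hBL"]
for w in(a,b,c,d,e): print(np.linalg.norm(w),np.arctan2(w[0],-w[1]))
h=pts["handle"]-pts["button"];print(np.linalg.norm(h),np.arctan2(h[1],h[0]))
h=(pts["hTL"]+pts["hTR"]+pts["hBL"]+pts["hBR"])/4;print(h)
r=pts["platTR"]-pts["platBR"];print(np.linalg.norm(r),np.arctan2(r[1],r[0]))
```

```text
button [0.4731 0.0816 0.1115]
handle [0.4999 0.0799 0.106 ]
hL [0.5029 0.1124 0.106 ]
hR [0.497  0.0465 0.106 ]
rod [ 0.5743 -0.0592  0.072 ]
platBL [0.4566 0.1398 0.048 ]
platTR [ 0.6597 -0.1835  0.048 ]
platBR [ 0.4272 -0.1586  0.048 ]
platTL [0.6903 0.1157 0.048 ]
hTL [0.5249 0.1171 0.106 ]
hTR [0.5153 0.0327 0.106 ]
hBL [0.4617 0.1258 0.106 ]
hBR [0.452  0.0382 0.106 ]
cup [ 0.6186 -0.2303  0.062 ]
penT [ 0.5488 -0.2013  0.01  ]
penB [ 0.4145 -0.2007  0.01  ]
0.06622361311174153 -0.08840710097101248
0.2998181018837723 -0.09820203475152799
0.30079584159666617 -0.10194198295634366
0.08489826310289347 -0.11350984697110779
0.08810779066746792 -0.11036016649645566
0.0274816175937586 -0.0618855010010411
[0.48843975 0.0784533  0.106     ]
0.23389163774092456 -0.1069207683753053
```

Every size and height I checked matches the figures given. The shaker's yaw is about -0.102 rad, the button is at (0.473, 0.082) and the stem at (0.500, 0.080). I'll move above the button with the fingers shut.

>>> move_arm([
  [0, 0.6, 1, 0.2, 0, 0, 0.305],
  [0, 0.6, 1, 0.2, 0, 0, 0.305],
  [0, 0.6, 1, 0.2, 0, 0, 0.305],
  [0, 0.6, 1, 0.2, 0, 0, 0.305],
])

```text
time_s: 0.43
ee_pos: [0.327, -0.5166, 0.2266]
orientation: [-3.019, -0.866, -0.004]
wrist_force: [1.5, -1.1, 0.4]
grip_width: 0.752
grip_force: 0.0
```

>>> move_arm([
  [0, 0.6, 1, 0, 0, 0, 0.305],
  [0, 0.6, 1, 0, 0, 0, 0.305],
  [0, 0.6, 1, 0, 0, 0, 0.305],
  [0, 0.6, 1, 0, 0, 0, 0.305],
])

```text
time_s: 0.77
ee_pos: [0.3861, -0.416, 0.2255]
orientation: [-2.944, -1.093, -0.003]
wrist_force: [1.1, -0.1, 0.3]
grip_width: 0.467
grip_force: 0.0
```

>>> move_arm([
  [0, 0.4, 1, 0, 0, 0, 0.305],
  [0, 0.4, 1, 0, 0, 0, 0.305],
  [0, 0.4, 1, 0, 0, 0, 0.305],
  [0, 0.4, 1, 0, 0, 0, 0.305],
])

```text
time_s: 1.1
ee_pos: [0.4243, -0.3169, 0.2255]
orientation: [-2.853, -1.313, -0.002]
wrist_force: [1.5, -0.2, 0.9]
grip_width: 0.182
grip_force: 0.0
```

>>> move_arm([
  [0, 0.3, 1, 0, 0, 0, 0.305],
  [0, 0.3, 1, 0, 0, 0, 0.305],
  [0, 0.3, 1, 0, 0, 0, 0.305],
  [0, 0.3, 1, 0, 0, 0, 0.305],
])

```text
time_s: 1.43
ee_pos: [0.4535, -0.2176, 0.2256]
orientation: [-2.746, -1.525, -0.001]
wrist_force: [-0.4, -0.7, -0.4]
grip_width: 0.008
grip_force: 0.0
```

>>> move_arm([
  [0, 0.2, 1, 0, 0, 0, 0.305],
  [0, 0.2, 1, 0, 0, 0, 0.305],
  [0, 0.2, 1, 0, 0, 0, 0.305],
  [0, 0.2, 1, 0, 0, 0, 0.305],
])

```text
time_s: 1.77
ee_pos: [0.4728, -0.1183, 0.2256]
orientation: [-2.622, -1.729, -0.001]
wrist_force: [-0.3, 0.1, -0.3]
grip_width: 0.002
grip_force: 0.0
```

>>> move_arm([
  [0, 0, 1, 0, 0, 0, 0.305],
  [0, 0, 1, 0, 0, 0, 0.305],
  [0, 0, 1, 0, 0, 0, 0.305],
  [0, 0, 1, 0, 0, 0, 0.305],
])

```text
time_s: 2.1
ee_pos: [0.4721, -0.019, 0.2256]
orientation: [-2.484, -1.923, -0.001]
wrist_force: [-0.6, 1.0, -0.6]
grip_width: 0.004
grip_force: 0.0
```

>>> move_arm([
  [0, 0, 1, 0, 0, 0, 0.305],
  [0, 0, 1, 0, 0, 0, 0.305],
  [0, 0, 1, 0, 0, 0, 0.305],
  [0, 0, 1, 0, 0, 0, 0.305],
  [0, 0, 1, 0, 0, 0, 0.305],
  [0, 0, 1, 0, 0, 0, 0.305],
])

```text
time_s: 2.6
ee_pos: [0.4723, 0.0762, 0.2252]
orientation: [-2.337, -2.1, 0.001]
wrist_force: [-0.3, 0.0, -0.0]
grip_width: 0.005
grip_force: 0.0
```

```bash
cat > st.py <<'E'
from station import manip
from scipy.spatial.transform import Rotation as Ro
s=manip.read_state();R=Ro.from_rotvec(s["orientation"]).as_matrix()
print(round(s["time_s"],2),s["ee_pos"].round(4),"y",R[:,1].round(3),"z",R[:,2].round(3),"F",s["wrist_force"].round(1),"g",s["grip_width"]*94,s["grip_force"],s["qpos"].round(2))
E
python3 st.py
python3 - <<'E'
from station import manip
import cv2,pickle
s=manip.snapshot("wrist");pickle.dump(s,open("wrist1.pkl","wb"));cv2.imwrite("pics/w1.png",s["pixels"])
E
```

```text
2.6 [0.4723 0.0762 0.2252] y [ 0.994 -0.107 -0.   ] z [-0.001 -0.    -1.   ] F [-0.3  0.  -0. ] g 0.5028569813699776 0.0 [ 0.22  0.12 -0.55  1.98  0.07  1.06 -0.47]
```

View pics/w1.png

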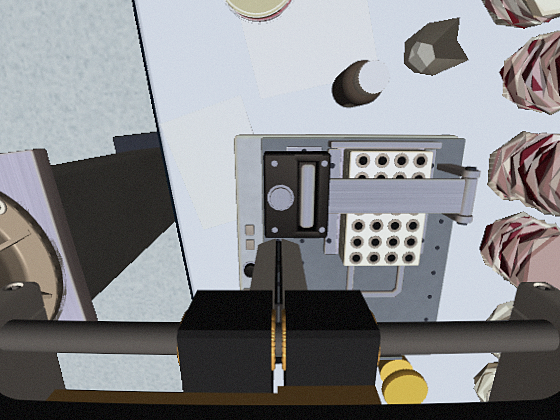

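The wrist view shows the button at (282,197), the flush handle centred at (307,196), the bow rod at about (375,293) and the hinge near (467,195).

Run:
```python
import pickle,numpy as np,cv2
from h import *
s=pickle.load(open("wrist1.pkl","rb"))
g=cv2.cvtColor(s["pixels"],cv2.COLOR_BGR2GRAY)
m=(g>110).astype(np.uint8);m[:153]=0;m[238:]=0;m[:,:267]=0;m[:,327:]=0
n,l,st,c=cv2.connectedComponentsWithStats(m)
for i in range(1,n):
    if st[i,4]>100: print(st[i],c[i],ray(s,[c[i]],.1115)[0].round(4),ray(s,[c[i]],.106)[0].round(4))
print(ray(s,[[375,294]],.072))
```

```text
[301 165  14  63 809] [307.19653894 195.30902349] [0.5017 0.0825 0.1115] [0.5021 0.0812 0.106 ]
[268 185  26  26 510] [280.37843137 197.46078431] [0.4755 0.0832 0.1115] [0.4754 0.0819 0.106 ]
[[ 0.57727556 -0.05936545  0.072     ]]
```

>>> move_arm([
  [0, 0.02, 0.06, 0, 0, 0, 0],
  [0, 0.02, 0.06, -0.4, 0, 0, 0],
  [0, 0.02, 0.06, -0.7, 0, 0, 0],
  [0, 0.02, 0.06, -0.9, 0, 0, 0],
  [0, 0.02, 0.06, -1, 0, 0, 0],
  [0, 0.02, 0.06, -1, 0, 0, 0],
])

```text
time_s: 3.15
ee_pos: [0.4732, 0.0834, 0.1238]
orientation: [-2.334, -2.1, 0.004]
wrist_force: [-0.3, -0.4, 0.4]
grip_width: 0.004
grip_force: 0.0
```

>>> move_arm([
  [0, 0, 0, -0.08, 0, 0, 0],
  [0, 0, 0, -0.12, 0, 0, 0],
  [0, 0, 0, -0.15, 0, 0, 0],
  [0, 0, 0, -0.18, 0, 0, 0],
  [0, 0, 0, -0.18, 0, 0, 0],
  [0, 0, 0, -0.18, 0, 0, 0],
])

```text
time_s: 3.65
ee_pos: [0.4747, 0.084, 0.1081]
orientation: [2.334, 2.102, 0.001]
wrist_force: [0.9, -1.0, 4.7]
grip_width: 0.006
grip_force: 2.0
```

```bash
python3 st.py
```

```text
3.65 [0.4747 0.084  0.1081] y [ 0.995 -0.104  0.001] z [ 0.001  0.    -1.   ] F [ 0.9 -1.   4.7] g 0.5725485641624496 2.011822796193883 [ 0.16  0.28 -0.54  2.1   0.2   0.81 -0.6 ]
```

>>> move_arm([
  [0, 0, 0, -0.01, 0, 0, 0],
  [0, 0, 0, -0.01, 0, 0, 0],
  [0, 0, 0, 0.3, 0, 0, 0],
  [0, 0, 0, 0.6, 0, 0, 0],
  [0, 0, 0, 0.9, 0, 0, 0],
  [30, 0, 0, 0.9, 0, 0, 0],
  [30, 0, 0, 0.9, 0, 0, 0],
])

```text
time_s: 4.23
ee_pos: [0.4748, 0.0841, 0.1987]
orientation: [2.333, 2.101, 0.003]
wrist_force: [-0.8, -0.7, -0.8]
grip_width: 0.111
grip_force: 0.0
```

```bash
python3 st.py;python3 - <<'E'
from station import manip
import cv2,pickle,numpy as np
from h import *
s=manip.snapshot("wrist");pickle.dump(s,open("wrist2.pkl","wb"));cv2.imwrite("pics/w2.png",s["pixels"])
d=s["range_z"];R=np.array(s["R"]);t=np.array(s["t"])
def z(p,h): 
    C=-R.T@t; q=ray(s,[p],h)[0]; u=(q-C); u/= (R@u)[2]; P=C+u*d[int(p[1]),int(p[0])]; return P
for X in([.501,.0805,.128],[.510,.08,.1],[.4745,.0825,.1115]):
    p=px(s,[X])[0]; print(p,z(p,.1))
E
```

```text
4.23 [0.4748 0.0841 0.1987] y [ 0.995 -0.105  0.003] z [ 0.003  0.    -1.   ] F [-0.8 -0.7 -0.8] g 10.461657252630008 0.0 [ 0.21  0.16 -0.56  2.01  0.1   1.   -0.51]
[308.74660857 218.55166659] [0.50089521 0.08095563 0.12941738]
[315.39079883 209.20896848] [0.50732644 0.08785966 0.12702697]
[277.53379374 213.97730812] [0.47446703 0.08218051 0.11041325]
```

View pics/w2.png

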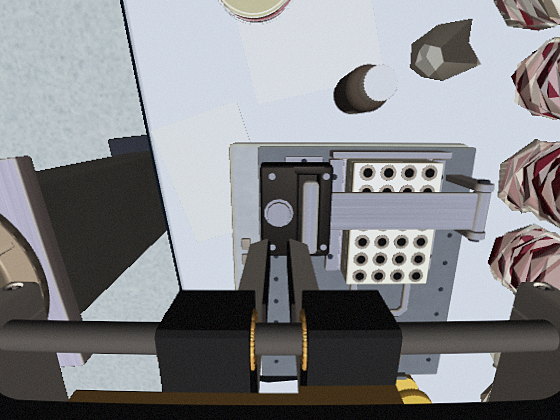

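The handle is out: its top measures z ≈ 0.129, and in the picture it is at about (311,213). I'll grip it next.

>>> move_arm([
  [26, 0.27, -0.03, 0, 0, 0, 0],
  [26, 0.27, -0.03, 0, 0, 0, 0],
  [26, 0.27, -0.03, -0.4, 0, 0, 0],
  [26, 0.27, -0.03, -0.65, 0, 0, 0],
  [26, 0.27, -0.03, -0.76, 0, 0, 0],
  [26, 0.27, -0.03, -0.82, 0, 0, 0],
  [26, 0.27, -0.03, -0.82, 0, 0, 0],
  [26, 0.27, -0.03, -0.82, 0, 0, 0],
])

```text
time_s: 4.95
ee_pos: [0.5014, 0.0812, 0.116]
orientation: [-2.334, -2.102, -0.0]
wrist_force: [-1.1, 0.0, 1.0]
grip_width: 0.279
grip_force: 0.0
```

>>> move_arm([
  [10, 0, 0, 0, 0, 0, 0],
  [10, 0, 0, 0, 0, 0, 0],
  [10, 0, 0, 0, 0, 0, 0],
  [10, 0, 0, 0, 0, 0, 0],
  [10, 0, 0, 0, 0, 0, 0],
], newtons=20)

```text
time_s: 5.37
ee_pos: [0.5019, 0.0811, 0.1162]
orientation: [2.334, 2.101, 0.002]
wrist_force: [2.3, 0.6, 4.1]
grip_width: 0.149
grip_force: 20.0
```

```bash
python3 st.py
```

```text
5.37 [0.5019 0.0811 0.1162] y [ 0.995 -0.104  0.002] z [ 0.002  0.    -1.   ] F [2.3 0.6 4.1] g 13.968786767904 20.001310408115387 [ 0.17  0.31 -0.53  2.04  0.21  0.85 -0.58]
```

>>> move_arm([
  [10, 0, 0, 0, 0, 0, 0.2],
  [10, 0, 0, 0, 0, 0, 0.4],
  [10, 0, 0, 0, 0, 0, 0.6],
  [10, 0, 0, 0, 0, 0, 0.8],
  [10, 0, 0, 0, 0, 0, 1],
  [10, 0, 0, 0, 0, 0, 1],
])

```text
time_s: 5.87
ee_pos: [0.5017, 0.081, 0.1159]
orientation: [1.735, 2.618, 0.001]
wrist_force: [3.4, -0.1, 4.9]
grip_width: 0.15
grip_force: 20.0
```

>>> move_arm([
  [10, 0, 0, 0, 0, 0, 0.2],
  [10, 0, 0, 0, 0, 0, 0.4],
  [10, 0, 0, 0, 0, 0, 0.6],
  [10, 0, 0, 0, 0, 0, 0.8],
  [10, 0, 0, 0, 0, 0, 1],
  [10, 0, 0, 0, 0, 0, 1],
])

```text
time_s: 6.37
ee_pos: [0.5015, 0.081, 0.1157]
orientation: [1.038, 2.964, 0.001]
wrist_force: [3.7, 0.5, 3.6]
grip_width: 0.149
grip_force: 20.0
```

>>> move_arm([
  [10, 0, 0, 0, 0, 0, 0.2],
  [10, 0, 0, 0, 0, 0, 0.4],
  [10, 0, 0, 0, 0, 0, 0.6],
  [10, 0, 0, 0, 0, 0, 0.8],
  [10, 0, 0, 0, 0, 0, 0.95],
  [10, 0, 0, 0, 0, 0, 0.95],
  [10, 0, 0, 0, 0, 0, 0.95],
])

```text
time_s: 6.95
ee_pos: [0.5014, 0.0809, 0.1156]
orientation: [0.325, 3.124, 0.0]
wrist_force: [3.5, -0.7, 3.8]
grip_width: 0.145
grip_force: 20.0
```

```bash
python3 st.py
```

```text
6.95 [0.5014 0.0809 0.1156] y [0.206 0.979 0.   ] z [ 0.  0. -1.] F [ 3.5 -0.7  3.8] g 13.637960337160827 20.001679211854935 [ 0.41  0.37 -0.83  2.02  0.35  0.89  0.76]
```

>>> move_arm([
  [10, 0.03, 0, 0.164, 0, 0, 0],
  [10, 0.075, -0.01, 0.323, 0, 0, 0],
  [10, 0.137, -0.014, 0.478, 0, 0, 0],
  [10, 0.213, -0.022, 0.625, 0, 0, 0],
  [10, 0.303, -0.031, 0.765, 0, 0, 0],
  [10, 0.408, -0.042, 0.894, 0, 0, 0],
  [10, 0.408, -0.042, 0.894, 0, 0, 0],
])

```text
time_s: 7.53
ee_pos: [0.5418, 0.0766, 0.2057]
orientation: [-0.323, -3.123, 0.001]
wrist_force: [-8.2, -2.4, 7.1]
grip_width: 0.147
grip_force: 20.0
```

```bash
python3 st.py
```

```text
7.53 [0.5418 0.0766 0.2057] y [ 0.205  0.979 -0.001] z [-0.002 -0.    -1.   ] F [-8.2 -2.4  7.1] g 13.790882033784793 20.04593265321091 [ 0.45  0.33 -0.85  1.85  0.27  1.09  0.86]
```

Still gripped, and it tracked as expected. I'll continue to about 1.3 rad.

>>> move_arm([
  [10, 0.115, -0.012, 0.118, 0, 0, 0],
  [10, 0.244, -0.025, 0.224, 0, 0, 0],
  [10, 0.381, -0.039, 0.317, 0, 0, 0],
  [10, 0.526, -0.054, 0.395, 0, 0, 0],
  [10, 0.679, -0.069, 0.459, 0, 0, 0],
  [10, 0.839, -0.086, 0.507, 0, 0, 0],
  [10, 1, -0.102, 0.538, 0, 0, 0],
  [10, 1, -0.102, 0.538, 0, 0, 0],
])

```text
time_s: 8.2
ee_pos: [0.6435, 0.0654, 0.2593]
orientation: [0.325, 3.125, -0.002]
wrist_force: [-2.6, -8.5, 18.9]
grip_width: 0.117
grip_force: 22.2
```

```bash
python3 st.py
python3 - <<'E'
from station import manip
import cv2,pickle
s=manip.snapshot("scene");pickle.dump(s,open("scene3.pkl","wb"));cv2.imwrite("pics/s3.png",cv2.resize(s["pixels"][150:290,170:370],None,fx=4,fy=4))
E
```

```text
8.2 [0.6435 0.0654 0.2593] y [ 0.206  0.979 -0.001] z [ 0.    -0.001 -1.   ] F [-2.6 -8.5 18.9] g 11.018846186039584 22.203880033552018 [ 0.39  0.45 -0.81  1.57  0.34  1.27  0.89]
```

View pics/s3.png

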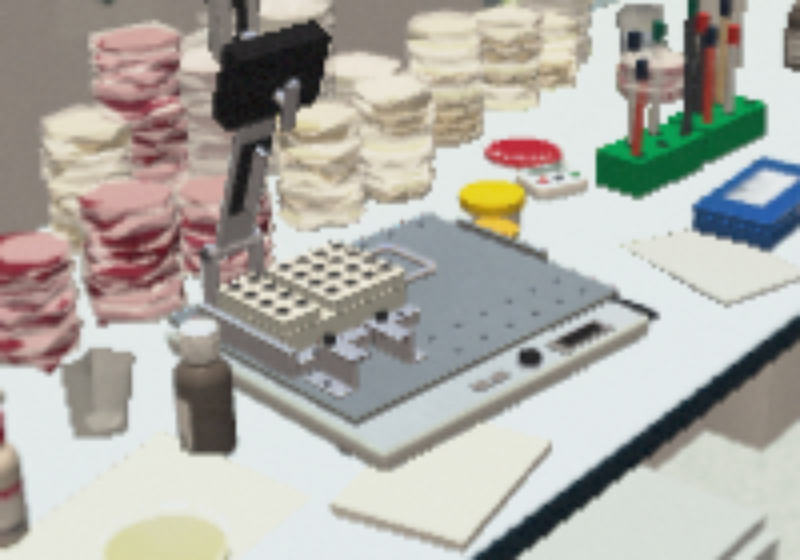

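The bar is up at about 1.3 rad, with the black head at (270,75) in the crop and the carrier still in its bay. I'll release, lift clear, turn back and hook the bow from inside with the fingers shut. The gripper's body then stays away from the raised head.

>>> move_arm([
  [34, 0, 0, 0, 0, 0, 0],
  [34, 0, 0, 0, 0, 0, 0],
  [34, 0, 0, 0, 0, 0, 0],
  [34, 0, 0, 0.3, 0, 0, 0],
  [34, 0, 0, 0.6, 0, 0, 0],
  [34, 0, 0, 1, 0, 0, 0],
  [34, 0, 0, 1, 0, 0, 0],
])

```text
time_s: 8.83
ee_pos: [0.6432, 0.0682, 0.3654]
orientation: [0.316, 3.119, 0.003]
wrist_force: [-0.1, 0.3, 0.7]
grip_width: 0.361
grip_force: 0.0
```

```bash
python3 st.py
```

```text
8.83 [0.6432 0.0682 0.3654] y [0.201 0.98  0.003] z [ 0.007  0.001 -1.   ] F [-0.1  0.3  0.7] g 33.891036200893105 0.0 [ 0.39  0.39 -0.83  1.42  0.28  1.45  0.94]
```

>>> move_arm([
  [0, 0, -0.4, 0, 0, 0, 0],
  [0, -0.2, -0.8, 0, 0, 0, 0],
  [0, -0.65, -1, 0, 0, 0, -0.2],
  [0, -0.65, -1, 0, 0, 0, -0.4],
  [0, -0.65, -1, 0, 0, 0, -0.6],
  [0, -0.65, -1, 0, 0, 0, -0.8],
  [0, -0.65, -1, 0, 0, 0, -1],
  [0, -0.65, -1, 0, 0, 0, -1],
])

```text
time_s: 9.5
ee_pos: [0.5765, -0.0331, 0.3584]
orientation: [-1.088, -2.947, 0.0]
wrist_force: [0.4, 0.4, -0.2]
grip_width: 0.006
grip_force: 0.0
```

>>> move_arm([
  [0, 0, 0, 0, 0, 0, -0.2],
  [0, 0, 0, 0, 0, 0, -0.4],
  [0, 0, 0, 0, 0, 0, -0.6],
  [0, 0, 0, 0, 0, 0, -0.8],
  [0, 0, 0, 0, 0, 0, -1],
  [0, 0, 0, 0, 0, 0, -1],
])

```text
time_s: 10.0
ee_pos: [0.5767, -0.033, 0.3583]
orientation: [-1.777, -2.59, 0.0]
wrist_force: [-0.9, -1.1, -0.0]
grip_width: 0.003
grip_force: 0.0
```

>>> move_arm([
  [0, 0, 0, -0.2, 0, 0, -0.2],
  [0, 0, 0, -0.4, 0, 0, -0.4],
  [0, 0, 0, -0.6, 0, 0, -0.6],
  [0, 0, 0, -0.9, 0, 0, -0.8],
  [0, 0, 0, -1, 0, 0, -0.94],
  [0, 0, 0, -1, 0, 0, -0.94],
  [0, 0, 0, -1, 0, 0, -0.94],
])

```text
time_s: 10.58
ee_pos: [0.5768, -0.0331, 0.2586]
orientation: [-2.322, -2.115, 0.001]
wrist_force: [-0.2, 0.1, -0.0]
grip_width: 0.003
grip_force: 0.0
```

```bash
python3 st.py
python3 - <<'E'
from station import manip
import cv2,pickle
for n in ("wrist","top"):
    s=manip.snapshot(n);pickle.dump(s,open(n+"4.pkl","wb"));cv2.imwrite(f"pics/{n}4.png",s["pixels"])
E
```

```text
10.58 [ 0.5768 -0.0331  0.2586] y [ 0.996 -0.093 -0.001] z [-0.001  0.    -1.   ] F [-0.2  0.1 -0. ] g 0.23940496457273933 0.0 [ 0.45  0.28 -0.61  1.73  0.17  1.18 -0.3 ]
```

View pics/wrist4.png

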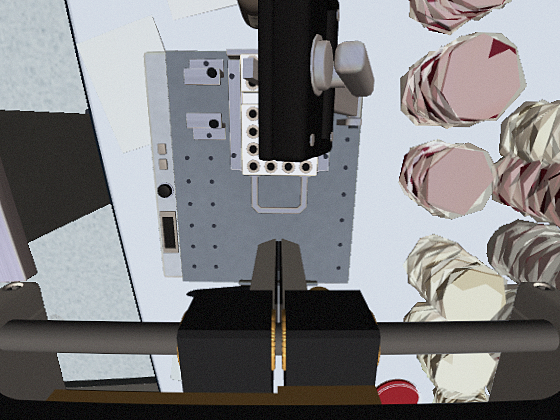

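The rod is at (280,210) and the block's end face at about row 174. The raised head covers the upper middle of the view.

Run:
```python
import pickle
from h import *
s=pickle.load(open("wrist4.pkl","rb"))
print(ray(s,[[280,210]],.072),ray(s,[[280,175]],.09),ray(s,[[253,205],[307,209]],.072),px(s,[[.575,-.059,.072],[.578,-.038,.072]]))
```

```text
[[ 0.57668013 -0.05903837  0.072     ]] [[ 0.58085789 -0.01271571  0.09      ]] [[ 0.54416569 -0.04957323  0.072     ]
 [ 0.61001797 -0.06086752  0.072     ]] [[278.6442874  210.09205628]
 [279.49442453 193.35129918]]
```

>>> move_arm([
  [0, 0.01, -0.03, -0.3, 0, 0, 0],
  [0, 0.01, -0.03, -0.6, 0, 0, 0],
  [0, 0.01, -0.03, -1, 0, 0, 0],
  [0, 0.01, -0.03, -1, 0, 0, 0],
  [0, 0.01, -0.03, -1, 0, 0, 0],
])

```text
time_s: 11.1
ee_pos: [0.5775, -0.0363, 0.1589]
orientation: [-2.326, -2.11, 0.002]
wrist_force: [0.5, 0.1, 0.5]
grip_width: 0.008
grip_force: 0.0
```

>>> move_arm([
  [0, 0, 0, -0.2, 0, 0, 0],
  [0, 0, 0, -0.5, 0, 0, 0],
  [0, 0, 0, -0.7, 0, 0, 0],
  [0, 0, 0, -0.9, 0, 0, 0],
  [0, 0, 0, -1, 0, 0, 0],
  [0, 0, 0, -1.0, 0, 0, 0],
  [0, 0, 0, -1.0, 0, 0, 0],
])

```text
time_s: 11.68
ee_pos: [0.5791, -0.0363, 0.0605]
orientation: [2.328, 2.108, 0.002]
wrist_force: [-0.1, 0.2, 0.2]
grip_width: 0.006
grip_force: 0.0
```

```bash
python3 st.py
```

```text
11.68 [ 0.5791 -0.0363  0.0605] y [ 0.995 -0.099  0.002] z [ 0.002 -0.    -1.   ] F [-0.1  0.2  0.2] g 0.5574614024038654 0.0 [ 0.38  0.5  -0.54  1.92  0.34  0.82 -0.44]
```

>>> move_arm([
  [0, 0, 0, -0.04, 0, 0, 0],
  [0, 0, 0, -0.04, 0, 0, 0],
  [0, -0.006, -0.06, -0.04, 0, 0, 0],
  [0, -0.012, -0.12, -0.04, 0, 0, 0],
  [0, -0.02, -0.2, -0.04, 0, 0, 0],
  [0, -0.029, -0.28, -0.04, 0, 0, 0],
  [0, -0.037, -0.36, -0.04, 0, 0, 0],
  [0, -0.045, -0.44, -0.04, 0, 0, 0],
])

```text
time_s: 12.35
ee_pos: [0.5739, -0.0805, 0.0553]
orientation: [2.329, 2.108, 0.002]
wrist_force: [1.2, 6.3, 4.2]
grip_width: 0.005
grip_force: 2.9
```

>>> move_arm([
  [0, -0.008, -0.08, 0, 0, 0, 0],
  [0, -0.016, -0.16, 0, 0, 0, 0],
  [0, -0.024, -0.24, 0, 0, 0, 0],
  [0, -0.033, -0.32, 0, 0, 0, 0],
  [0, -0.041, -0.4, 0, 0, 0, 0],
  [0, -0.049, -0.48, 0, 0, 0, 0],
  [0, -0.057, -0.56, 0, 0, 0, 0],
  [0, -0.057, -0.56, 0, 0, 0, 0],
])

```text
time_s: 13.02
ee_pos: [0.5677, -0.1383, 0.0551]
orientation: [2.331, 2.106, 0.0]
wrist_force: [-0.6, -1.4, -0.1]
grip_width: 0.007
grip_force: 0.0
```

```bash
python3 st.py
python3 - <<'E'
from station import manip
import cv2,pickle
n="wrist"
s=manip.snapshot(n);pickle.dump(s,open(n+"5.pkl","wb"));cv2.imwrite(f"pics/{n}5.png",s["pixels"])
E
```

```text
13.02 [ 0.5677 -0.1383  0.0551] y [ 0.995 -0.101  0.001] z [ 0.001 -0.    -1.   ] F [-0.6 -1.4 -0.1] g 0.6712265364826501 0.0 [ 0.54  0.51 -0.52  1.91  0.34  0.81 -0.27]
```

View pics/wrist5.png

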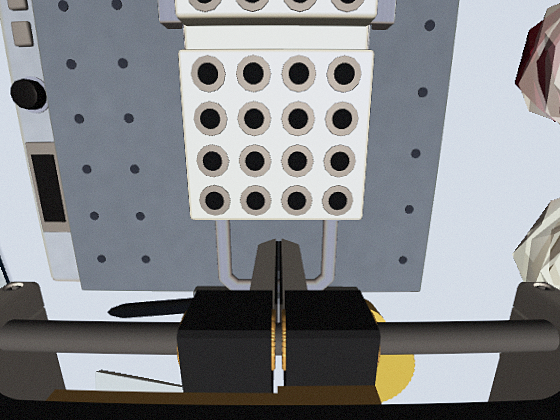

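The carrier is part-way out: the block's near face is at row 218 and its far edge is just leaving the rails. The upturned edge tops out at z = 0.057, so I'll raise the tip before crossing it.

Run:
```python
import pickle
from h import *
s=pickle.load(open("wrist5.pkl","rb"))
O=np.array([.5767,-.059])-np.array([[.9948,.1018],[-.1018,.9948]])@[.012,-.036]
p=ray(s,[[190,218],[362,218],[276,218]],.09);print(p,(p[:,:2]-O)@np.array([[.9948,.1018],[-.1018,.9948]]))
print((np.array([.5677,-.1383])-O)@np.array([[.9948,.1018],[-.1018,.9948]]))
```

```text
[[ 0.52809675 -0.10170655  0.09      ]
 [ 0.61217649 -0.11030032  0.09      ]
 [ 0.5701396  -0.10599136  0.09      ]] [[-0.0320031  -0.08343194]
 [ 0.05251427 -0.0834217 ]
 [ 0.01025732 -0.0834145 ]]
[ 0.01111942 -0.11580349]
```

>>> move_arm([
  [0, 0, 0, 0.08, 0, 0, 0],
  [0, 0, 0, 0.08, 0, 0, 0],
  [0, -0.008, -0.08, 0.08, 0, 0, 0],
  [0, -0.017, -0.17, 0.08, 0, 0, 0],
  [0, -0.026, -0.26, 0.08, 0, 0, 0],
  [0, -0.034, -0.33, 0.08, 0, 0, 0],
  [0, -0.04, -0.39, 0.08, 0, 0, 0],
  [0, -0.045, -0.44, 0.08, 0, 0, 0],
])

```text
time_s: 13.73
ee_pos: [0.5636, -0.18, 0.063]
orientation: [-2.329, -2.109, -0.002]
wrist_force: [0.8, 5.4, 3.5]
grip_width: 0.005
grip_force: 3.0
```

>>> move_arm([
  [0, 0, 0, 0, 0, 0, 0],
  [0, 0, 0, 0, 0, 0, 0],
])

```text
time_s: 13.9
ee_pos: [0.5631, -0.1806, 0.0627]
orientation: [2.329, 2.108, -0.0]
wrist_force: [-0.4, 0.0, -0.3]
grip_width: 0.004
grip_force: 0.0
```

```bash
python3 st.py
python3 - <<'E'
from station import manip
import cv2,pickle,numpy as np
from h import *
s=manip.snapshot("wrist");cv2.imwrite("pics/wrist6.png",s["pixels"]);pickle.dump(s,open("wrist6.pkl","wb"))
E
```

```text
13.9 [ 0.5631 -0.1806  0.0627] y [ 0.995 -0.1   -0.   ] z [-0. -0. -1.] F [-0.4  0.  -0.3] g 0.3964220008952767 0.0 [ 0.6   0.5  -0.52  1.89  0.33  0.83 -0.18]
```

View pics/wrist6.png

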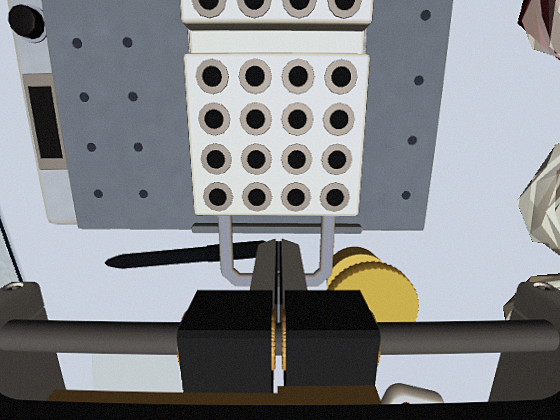

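Run:
```python
import pickle
from h import *
s=pickle.load(open("wrist6.pkl","rb"))
A=np.array([[.9948,.1018],[-.1018,.9948]])
O=np.array([.5767,-.059])-A@[.012,-.036]
print(((ray(s,[[194,213.5],[359,214],[276,214]],.09)[:,:2]-O)@A).round(4),((np.array([.5631,-.1806])-O)@A).round(4))
print(((ray(s,[[186,54],[369,54]],.09)[:,:2]-O)@A).round(4))
```

```text
[[-0.0323 -0.126 ]
 [ 0.0527 -0.1261]
 [ 0.0099 -0.1262]] [ 0.0108 -0.1584]
[[-0.0309 -0.0506]
 [ 0.0521 -0.0505]]
```

The carrier origin is at y ≈ -62 mm, x ≈ +10 mm, and square. Now I'll back off the rod and lift away.

>>> move_arm([
  [0, 0.006, 0.06, 0, 0, 0, 0],
  [0, 0.006, 0.06, 0, 0, 0, 0],
  [0, 0.006, 0.06, 0, 0, 0, 0],
  [0, 0.006, 0.06, 0.3, 0, 0, 0],
  [0, 0.006, 0.06, 0.6, 0, 0, 0],
  [0, 0.006, 0.06, 1, 0, 0, 0],
  [0, 0.006, 0.06, 1, 0, 0, 0],
])

```text
time_s: 14.53
ee_pos: [0.5669, -0.1746, 0.1694]
orientation: [2.324, 2.104, 0.006]
wrist_force: [1.0, -0.5, 0.3]
grip_width: 0.004
grip_force: 0.0
```

>>> move_arm([
  [0, -0.2, -0.3, 0.4, 0, 0, 0],
  [0, -0.4, -0.6, 0.8, 0, 0, 0],
  [0, -0.6, -1, 1, 0, 0, 0],
  [0, -0.6, -1, 1, 0, 0, 0],
  [0, -0.6, -1, 1, 0, 0, 0],
  [0, -0.6, -1, 1, 0, 0, 0],
])

```text
time_s: 15.03
ee_pos: [0.5034, -0.2759, 0.2634]
orientation: [2.331, 2.104, -0.0]
wrist_force: [-0.1, 0.7, -0.3]
grip_width: 0.002
grip_force: 0.0
```

```bash
python3 st.py
python3 - <<'E'
from station import manip
import cv2,pickle
s=manip.snapshot("scene");cv2.imwrite("pics/s7.png",cv2.resize(s["pixels"][150:290,170:370],None,fx=4,fy=4))
E
```

```text
15.03 [ 0.5034 -0.2759  0.2634] y [ 0.995 -0.102  0.001] z [ 0.001 -0.001 -1.   ] F [-0.1  0.7 -0.3] g 0.21788897661731413 0.0 [ 0.84  0.26 -0.54  1.74  0.14  1.18  0.16]
```

View pics/s7.png

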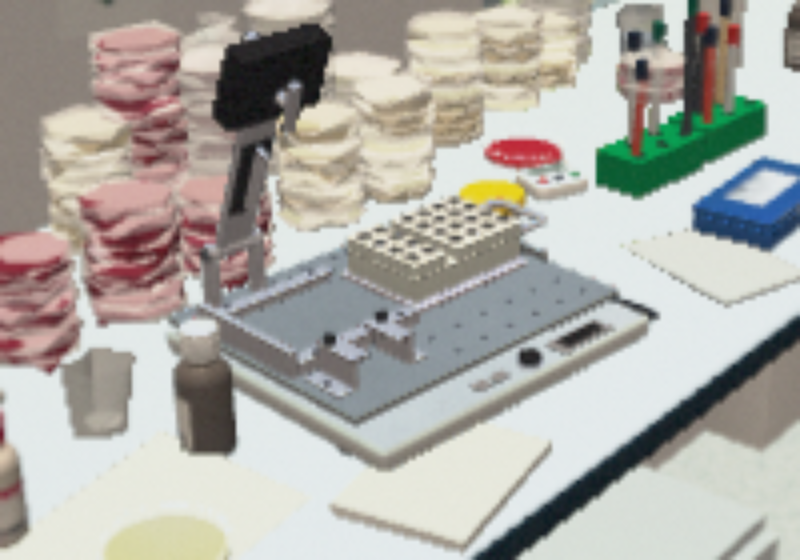

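The carrier sits flat on the loading end, around (440,245) in the crop. The bar is still up, with its head at (270,75), and the things standing around are where they were.

```bash
python3 -c "
from station import manip
print(manip.close_job())"
```

```text
the job is handed in; nothing more can be done
None
```

The job is handed in (no verdict was returned): the bar is up at about 1.3 rad, and the carrier rests level on the loading end at about y -62 mm, clear of the rails, with nothing around it visibly disturbed.

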